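Sort optics, brass weights and nesting cups

ROBOT

A 6-joint arm with a two-finger parallel gripper is mounted at the origin on a cart in front of the work surface, level with it; the furniture and walls round the work are solid. World frame = base frame: x ahead of the robot, y to its left, z up, the work surface at z = 0. Lengths are in mm, angles in rad, forces in N, time in s.
With the tool pointing down it reaches from about 250 to 725 mm from the base axis. Payload 4 kg.
Tool frame: the origin (TCP) lies at the very end of the fingers, on their centre line; the grasp point (between the pads) lies arm.tcp_to_grasp behind it (arm.tcp_to_grasp is the distance from the TCP to the grasp point, in mm); z points along the fingers, y is the line along which they close (so a half turn about z gives the same grasp; the last joint's range is limited). The gripper opens to 85 mm and grips with 20 to 120 N. Pads are 22 mm wide; open, the fingers measure 114 mm over their backs; the gripper's body (76 mm by 85 mm) begins 54 mm behind the grasp point. The pads swing forward as they close: fully open they stand 13 mm farther back than shut.
Start: joints at [-1.237, 0.241, 0.005, 1.335, 0, 1.571], TCP at [163.816, -472.402, 231.306] pointing down, gripper open.
Joint ranges: [-2.72, 2.72], [-1.05, 1.87], [-1.09, 1.28], [-1.99, 2.15], [-1.42, 1.44], [-3.14, 3.14]. Speed limits (rad/s): [2.79, 2.79, 3.14, 3.14, 3.14, 3.14].

INTERFACE

Orientations are given as a unit quaternion [w, x, y, z].
In Python, from cell import arm, eyes gives the robot as it stands.
- The arm moves only by the shell command python3 -m inch 'ROWS' [OPENING]. ROWS is JSON, a list of rows, each a list of 2 entries, a list of its own where there are three numbers: the shift along the tool's x, y, z in m, then the turn, a rotation vector about the tool's x, y, z in rad. In form: [[[tx, ty, tz], [wx, wy, wz]], ...]. A call has 1 to 5 rows; each row shifts and turns the commanded pose from where the row before left it, along the tool's axes as they then stand; what a row does not reach is not made up. A row lasts 1/12 s, in which the tool goes at most 41.7 mm and 7.16 degrees, less where a joint would pass 70% of its speed; a pose out of reach is approached as far as the arm can. A call with a gripper value outside its range is refused whole. OPENING is the opening, from -1 (shut) to 1 (fully open), so that 0 is half open, set as the call begins (- or left out, the last holds). The fingers move at their own pace and stop on an object; the grip force is fixed at half the most. Time passes only in rows, so rows that do not move let the fingers close. It gives the time, the measured TCP pose, the force, the opening and the grip force at its end, in the units of the state.
- arm.read_state(): the state, without advancing time (a new reading comes with each control period).
- eyes.snapshot(name): name is "side" or "top"; returns a dict with "img" (420x560x3 uint8, red, green, blue), "mtx" (3x3 intrinsics, pixels), "D" ([k1, k2, p1, p2, k3] as OpenCV has them; the pictures are not rectified), "camera_from_world" (4x4, takes a point from world to camera coordinates). Camera axes: x right, y down, z forward; pixel columns grow to the right and rows downward; lengths in mm; the calibration is good to about 2 mm. A picture is of the moment at which its call begins. There is no depth.
- arm.close_job(): hands the job in; it is judged then, once.
The state is a dict: "time_s": time; "qpos": joint angles; "qd": joint speeds; "effort": joint torques, N m; "tcp_pos": TCP position; "orientation": TCP orientation; "wrist_force": force on the tool from outside, world axes, zero at the start; "torque": the same for the moment, N m; "finger_gap": finger opening in mm; "gripper_force": force on a finger pad.
Only numpy, scipy, OpenCV 4.12 (cv2) and the standard library are available. Lean on these libraries where they do the work, as an engineer would, in place of code of your own. Each camera call takes 0.05 s, during which the arm holds its last target. There are 200 camera calls.

TASK

Tidy the bench: stand the eyepiece and the loupe in the grey metal tray, one in each bay, and stand the larger brass weight in the larger bay of the wooden tray and the smaller weight in its smaller bay. Nest the tall slim cup inside the wide one, right down on its floor, with the wide cup left standing on the table; everything ends upright.

Things in the scene. Friction and masses are not known exactly. Their poses are not given: they have to be found in the camera images.
- spare_eyepiece_centre (a point): spare microscope eyepiece: black cylinder with a light band, standing upright on the table, 35 diameter, 47 high (the taller of the two black pieces), 0.09 kg. Sizes in mm. Point on its axis, half-way up; its z axis points up
- loupe_centre (a point): loupe: squat black cylinder with a thin light ring and a lens on top, standing upright on the table, 38 diameter, 32 high, about 0.06 kg. Sizes in mm. Point on its axis, half-way up; its z axis points up
- large_weight_centre (a point): larger brass weight with a knob, standing upright on the table, 22 diameter, 32 high, 0.05 kg; behaves to the touch as a plain 22 mm cylinder over its whole height. Sizes in mm. Point on its axis, half-way up; its z axis points up
- small_weight_centre (a point): smaller brass weight with a knob, standing upright on the table, 16 diameter, 26 high, 0.02 kg; behaves to the touch as a plain 16 mm cylinder over its whole height. Sizes in mm. Point on its axis, half-way up; its z axis points up
- slim_cup_centre (a point): tall slim open cup of plain metal, standing on the table, mouth up: 72 high, foot 34 across, widening to 46 across at 46 up and straight from there to the rim; wall 2, about 0.06 kg. Nested in the wide cup it rests on that cup's inner floor (3 above the table) and stands 35 proud of its rim; hold it by its straight top part so that the fingertips stay above the wide cup's rim. Sizes in mm. Point on its axis, half-way up; its z axis points up
- wide_cup_centre (a point): low wide open cup of plain metal, standing loose on the table, mouth up: 40 high, foot 43 across, rim 58 across outside and 54 inside, wall 2, floor 3 thick, inner floor 39 across, 0.15 kg. Sizes in mm. Point on its axis, half-way up; its z axis points up
- optics_tray: shallow grey tray with bright aluminium rims, the larger of the two trays (sizes in mm), fixed on the table, 86 along its x by 169 along its y, 7 high, floor 3 thick, walls and divider 3 thick (they stand 4 above the floor). Two equal square bays 80 by 80 side by side along y, centred at (x, y) = (0, -41.5) and (0, +41.5). Origin at the centre of its underside, on the table top; z up
- weights_tray: shallow dark wooden tray with pale wooden rims, the smaller of the two trays (sizes in mm), fixed on the table, 76 along its x by 143 along its y, 7 high, floor 3 thick, walls and divider 3 thick (they stand 4 above the floor). Two unequal bays side by side along y, each 70 along x: the larger, 78 along y, is centred at (x, y) = (0, -29.5); the smaller, 56 along y, at (0, +40.5). Origin at the centre of its underside, on the table top; z up
Mind the look-alikes: they are no part of the job. Leave any green or pink look-alike of the part that bears loupe_centre alone.

How it is judged:
By the outcome, as a careful person would: the job done as asked, in the order asked, and still so for the second after the job is handed in, with the robot touching nothing.
It also fails if it takes over 99 s, if anything falls off the work surface, if the arm or the gripper's body presses on something with over 40 N, if the wrist force passes 120 N, or if a joint passes its speed limit or range.

## Working session

There is one attempt and no reset: what is moved stays moved. The work goes in short steps, Python scripts to look and compute and a shell command to move; the robot and the scene stay as the last step left them, time stands still between calls to the robot, and variables do not carry over. Pictures are saved under pics/ and viewed, at most 14 in all, crops included, and the job is handed in when it is done.

```bash
mkdir -p pics; ls; python3 - <<'E'
from cell import arm, eyes
import cv2,numpy as np
for n in("top","side"):
    s=eyes.snapshot(n); cv2.imwrite(f"pics/{n}0.png",s["img"][:,:,::-1]); np.savez(f"{n}0.npz",**s)
    print(s["mtx"],s["D"],np.linalg.inv(s["camera_from_world"]).round(2))
print(arm.read_state(),arm.tcp_to_grasp)
E
```

```text
pics
[[491.94414037   0.         275.32696799]
 [  0.         491.94414037 205.14984838]
 [  0.           0.           1.        ]] [-0.17225103  0.          0.          0.          0.        ] [[ 2.0000e-02 -1.0000e+00  6.0000e-02  4.9612e+02]
 [-1.0000e+00 -2.0000e-02  2.0000e-02  3.0570e+01]
 [-2.0000e-02 -6.0000e-02 -1.0000e+00  1.0895e+03]
 [ 0.0000e+00  0.0000e+00  0.0000e+00  1.0000e+00]]
[[425.49720138   0.         274.05710111]
 [  0.         425.49720138 202.18299908]
 [  0.           0.           1.        ]] [-0.10179704  0.          0.          0.          0.        ] [[ 9.9000e-01 -6.0000e-02  1.0000e-01  4.8340e+02]
 [-1.1000e-01 -5.0000e-01  8.6000e-01 -6.7642e+02]
 [-0.0000e+00 -8.7000e-01 -5.0000e-01  4.8543e+02]
 [ 0.0000e+00  0.0000e+00  0.0000e+00  1.0000e+00]]
{'time_s': 0.1, 'qpos': array([-1.23695831e+00,  2.41381370e-01,  3.89291867e-03,  1.33522843e+00,
       -5.58961320e-06,  1.57082177e+00]), 'qd': array([-0.00054192, -0.00316361,  0.0032103 , -0.00048502, -0.00059921,
       -0.00090411]), 'effort': array([-1.48828194e-04, -3.73137724e+01,  2.53010023e+01,  1.08517008e-02,
       -6.83705593e-05, -7.00130769e-06]), 'tcp_pos': array([ 163.65032423, -471.86629623,  230.49311963]), 'orientation': array([-9.46466426e-04,  9.86102997e-01,  1.66132351e-01, -1.62313602e-04]), 'wrist_force': array([-0.13788211, -0.10383881,  0.15912463]), 'torque': array([ 0.01642881, -0.00838338,  0.01372468]), 'gripper_force': 0.0, 'finger_gap': 85.34852045119237} 18.700000000000003
```

View pics/top0.png

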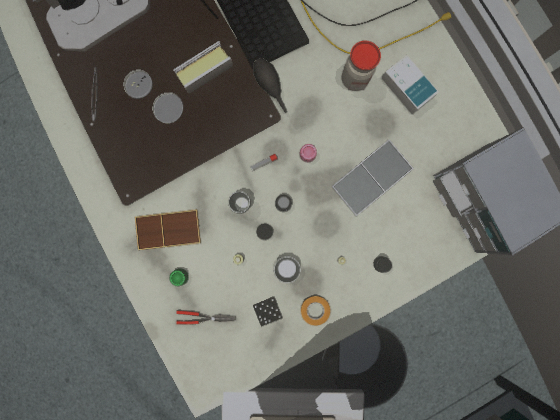

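View pics/side0.png

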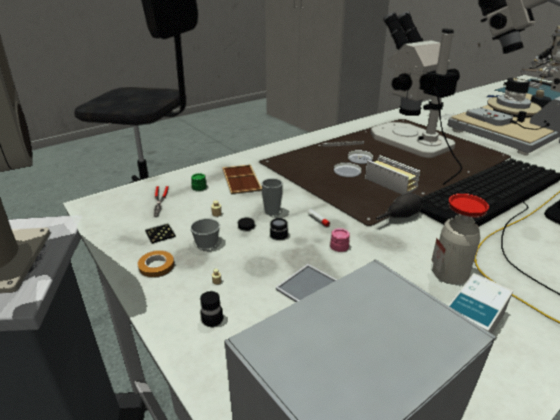

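Top view: slim cup (241,201), wide cup (287,268). Loupe candidates are (283,202), the low black disc (265,231), green (178,277) and pink (308,153). Eyepiece candidate is (383,264). Weights are at (239,259) and (342,260), metal tray at (372,178), wooden tray at (168,230). Next I check these in one close crop montage.

```bash
cat > h.py <<'E'
import numpy as np, cv2
from cell import arm, eyes
def load(n): return dict(np.load(n+".npz"))
def ray(s,px):
    p=cv2.undistortPoints(np.array(px,float).reshape(-1,1,2),s["mtx"],s["D"]).reshape(-1,2)
    T=np.linalg.inv(s["camera_from_world"]); d=np.c_[p,np.ones(len(p))]@T[:3,:3].T
    return T[:3,3],d
def cast(s,px,z):
    o,d=ray(s,px); return (o+d*((z-o[2])/d[:,2])[:,None])[:,:2]
def proj(s,P):
    T=s["camera_from_world"]; r=cv2.Rodrigues(T[:3,:3])[0]
    return cv2.projectPoints(np.array(P,float).reshape(-1,1,3),r,T[:3,3],s["mtx"],s["D"])[0].reshape(-1,2)
def tri(a,pa,b,pb):
    o,d=ray(a,pa);p,e=ray(b,pb);d=d[0];e=e[0]
    k=np.linalg.lstsq(np.c_[d,-e],p-o,rcond=None)[0]
    A=o+k[0]*d;B=p+k[1]*e
    return (A+B)/2,np.linalg.norm(A-B)
E
python3 - <<'E'
from h import *
t=load("top0")["img"];s=load("side0")["img"]
c=lambda im,x,y,w,h,k:cv2.resize(im[y:y+h,x:x+w],None,fx=k,fy=k,interpolation=cv2.INTER_CUBIC)
A=c(t,130,135,290,150,2.75); B=c(s,140,165,220,165,1.6)
A=A[:,:797];out=np.zeros((600,800,3),np.uint8);h=min(A.shape[0],412);out[:h,:A.shape[1]]=A[:h]
for i,(x,y) in enumerate([(195,190),(195,260),(260,205),(180,280)]):
    b=c(s,x,y,46,44,4.2);out[414:414+b.shape[0],i*200:i*200+b.shape[1]]=b[:186]
cv2.imwrite("pics/crop.png",out[:,:,::-1])
a,b=load("top0"),load("side0")
for n,p,q in [("loupe",(283,202),(279,219)),("flat",(265,231),(246,221)),("eye",(383,264),(210,294)),("wL",(238.5,259),(216,203)),("wR",(342,260),(216,271)),("slim",(240,200),(272.5,181)),("wide",(287,268),(205.5,223)),("pink",(308,152),(340,232)),("green",(178,277),(199,175))]: print(n,*tri(a,p,b,q))
E
```

```text
loupe [571.09318844  31.31819337  36.47233695] 2.2728197773329395
flat [507.7575435   69.69357853  12.42176708] 0.8132528662219363
eye [ 440.64637097 -183.50925214   46.41222892] 0.6201072918461805
wL [446.42882692 125.18521117  27.90189459] 1.41743749183626
wR [447.34090849 -98.65332747  21.78825914] 0.14581253701590122
slim [569.60860522 120.45780102  75.82153375] 0.4212847578247062
wide [429.11004747  20.45249648  44.88633955] 0.8705883280310386
pink [681.61478422 -21.33407161  31.57702815] 2.825391550698242
green [405.04888188 255.14380356  34.01353885] 2.1690658425740046
```

View pics/crop.png

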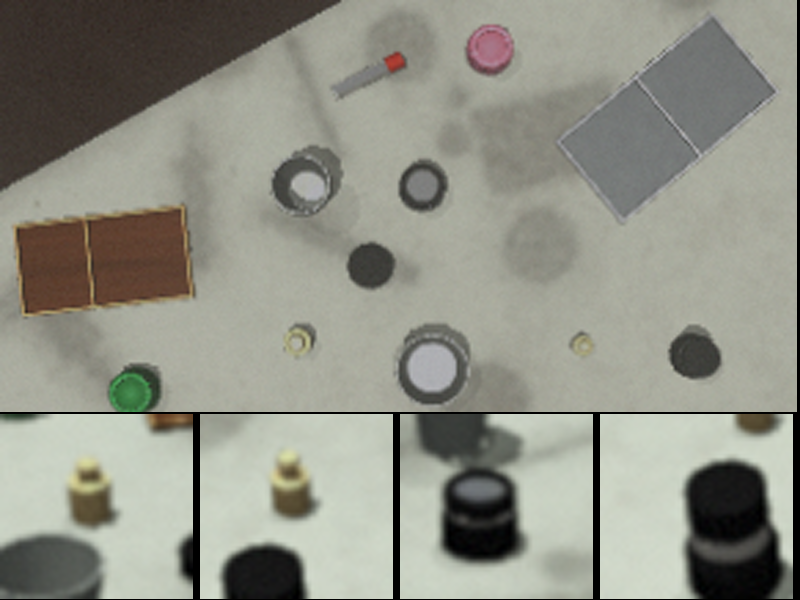

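Confirmed: loupe = ringed piece with lens at (283,202); flat disc (265,231), green and pink are decoys; eyepiece (383,264); larger weight on the left (239,259), smaller on the right (342,260).

```bash
python3 - <<'E'
from h import *
t=load("top0");s=load("side0");im=t["img"]
hsv=cv2.cvtColor(im,cv2.COLOR_RGB2HSV)
def comp(m,c):
    n,l,st,ce=cv2.connectedComponentsWithStats(m.astype(np.uint8)); x,y=c
    k=min(range(1,n),key=lambda i:np.hypot(*(ce[i]-c))+(1e3 if st[i,4]<15 else 0)); 
    cnt=cv2.findContours((l==k).astype(np.uint8),0,2)[0][0]; return cv2.minEnclosingCircle(cnt),ce[k],st[k,4]
g=hsv[...,2]
for n,c,m,h in [("eye",(383,264),g<75,47),("loupe",(283,202),g<75,32),("bigW",(239,259),(hsv[...,1]>55)&(hsv[...,0]<40)&(g>80),32),("smallW",(342,260),(hsv[...,1]>55)&(hsv[...,0]<40)&(g>80),26)]:
    r=comp(m,c); print(n,r, cast(t,[r[1],r[0][0]],h/2).round(1).tolist())
print("slim",cast(t,[(130+301/2.75,135+184/2.75)],72),"wide",cast(t,[(130+433/2.75,135+367/2.75)],40))
C=lambda L:np.array(L)/2.75+[130,135]
for n,L in [("metal",[(712,15),(776,92),(623,221),(558,142),(637,78),(699,156)]),("wood",[(15,227),(184,206),(193,297),(24,315),(86,220),(94,306)])]:
    P=cast(t,C(L),7);print(n,P.round(1).tolist(),"ctr",P[:4].mean(0),"sides",[np.linalg.norm(P[i]-P[(i+1)%4]).round(1) for i in range(4)])
    d=P[4:].mean(0)
    for k in((0,1),(2,3)) if n=="metal" else ((1,2),(3,0)): print(" bay",(P[list(k)].mean(0)+d)/2)
print("box",tri(t,(521,130),s,(490,337)),tri(t,(434,178),s,(228,343)), tri(t,(467,158),s,(378,263)))
E
```

```text
eye (((382.5, 263.0), 9.013978004455566), array([382.10091743, 263.90825688]), np.int32(218)) [[439.9, -186.2], [441.9, -187.1]]
loupe (((283.0, 202.5), 8.321758270263672), array([283.07407407, 203.09876543]), np.int32(81)) [[569.0, 31.2], [570.3, 31.4]]
bigW (((237.78302001953125, 258.2735900878906), 4.790938377380371), array([238.1025641 , 258.05128205]), np.int32(39)) [[447.2, 127.1], [446.7, 127.8]]
smallW (((341.3571472167969, 260.21429443359375), 3.234156370162964), array([341.78947368, 259.94736842]), np.int32(19)) [[447.0, -99.3], [446.4, -98.3]]
slim [[566.10122123 121.82711106]] wide [[428.28625964  19.43858822]]
metal [[714.6, -204.0], [652.4, -256.7], [545.3, -131.5], [608.0, -78.4], [661.3, -142.2], [598.8, -193.0]] ctr [ 630.09081662 -167.63960738] sides [np.float64(81.6), np.float64(164.8), np.float64(82.1), np.float64(164.7)]
 bay [ 656.7950461  -198.96413855]
 bay [ 603.35809666 -136.25471582]
wood [[531.5, 361.5], [551.2, 222.0], [478.1, 212.8], [460.0, 351.8], [538.3, 302.3], [468.9, 293.7]] ctr [505.18234016 287.04064999] sides [np.float64(140.9), np.float64(73.7), np.float64(140.1), np.float64(72.1)]
 bay [509.10844833 257.71407983]
 bay [499.6765654  327.32930863]
box (array([ 710.83560712, -432.2335143 ,  184.46149063]), np.float64(4.6568706987827975)) (array([ 544.30399245, -293.72800614,   77.33452003]), np.float64(158.15868771244334)) (array([ 645.18511481, -314.34837207,  188.87416891]), np.float64(7.390802062723486))
```

```bash
python3 -m inch '[[[0,0,0],[0,0,0.111]],[[0,0,0],[0,0,0.111]],[[0,0,0],[0,0,0.111]]]' 1; python3 -m inch '[[[0.0277,-0.0285,0],[0,0,0]],[[0.0277,-0.0285,0],[0,0,0]],[[0.0277,-0.0285,0],[0,0,0]],[[0.0277,-0.0285,0],[0,0,0]],[[0.0277,-0.0285,0],[0,0,0]]]'; python3 -m inch '[[[0.0277,-0.0285,0],[0,0,0]],[[0.0277,-0.0285,0],[0,0,0]],[[0.0277,-0.0285,0],[0,0,0]],[[0.0277,-0.0285,0],[0,0,0]],[[0.0277,-0.0285,0],[0,0,0]]]';python3 -m inch '[[[0,0,0.03],[0,0,0]],[[0,0,0.03],[0,0,0]],[[0,0,0.03],[0,0,0]],[[0,0,0],[0,0,0]],[[0,0,0],[0,0,0]]]'; python3 -c "
from h import *
for n in('side','top'): s=eyes.snapshot(n);np.savez(n+'1',**s);cv2.imwrite(f'pics/{n}1.png',s['img'][...,::-1])"
```

```text
time_s: 0.35
tcp_pos: [163.7, -472.0, 230.7]
orientation: [-0.001, 1.0, -0.002, -0.0]
wrist_force: [0.1, 0.5, 0.3]
finger_gap: 85.5
gripper_force: 0.0
time_s: 0.77
tcp_pos: [302.8, -328.2, 230.9]
orientation: [-0.0, 1.0, -0.0, -0.0]
wrist_force: [0.1, -0.5, 0.7]
finger_gap: 85.6
gripper_force: 0.0
time_s: 1.18
tcp_pos: [441.4, -185.3, 231.0]
orientation: [-0.0, 1.0, 0.0, -0.0]
wrist_force: [0.9, -1.0, 0.1]
finger_gap: 85.3
gripper_force: 0.0
time_s: 1.6
tcp_pos: [438.9, -186.4, 140.0]
orientation: [-0.001, 1.0, 0.0, -0.002]
wrist_force: [0.0, -0.2, 0.2]
finger_gap: 85.5
gripper_force: 0.0
```

View pics/side1.png

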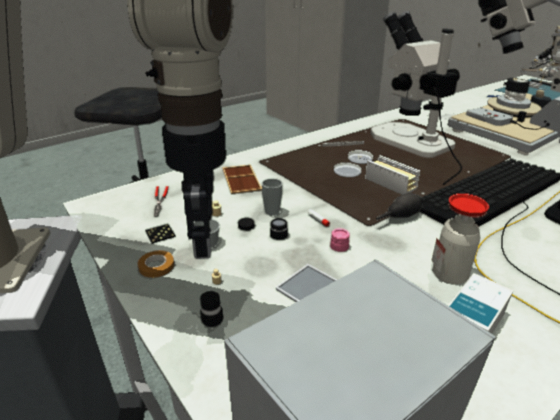

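The gripper at (200,255) hangs in line over the eyepiece (210,308). I'll descend to TCP z≈14 and grip.

```bash
python3 -m inch '[[[0.002,0,0.035],[0,0,0]],[[0,0,0.035],[0,0,0]],[[0,0,0.03],[0,0,0]],[[0,0,0.026],[0,0,0]],[[0,0,0],[0,0,0]]]';python3 -m inch '[[[0,0,0],[0,0,0]],[[0,0,0],[0,0,0]],[[0,0,0],[0,0,0]],[[0,0,0],[0,0,0]],[[0,0,0],[0,0,0]]]' -1;python3 -m inch '[[[0,0,0],[0,0,0]],[[0,0,0],[0,0,0]],[[0,0,0],[0,0,0]],[[0,0,0],[0,0,0]],[[0,0,0],[0,0,0]]]' -1
```

```text
time_s: 2.12
tcp_pos: [440.5, -186.7, 12.9]
orientation: [-0.001, 1.0, 0.0, -0.002]
wrist_force: [-0.4, 0.4, 0.3]
finger_gap: 85.3
gripper_force: 0.0
time_s: 2.53
tcp_pos: [444.5, -188.1, 17.7]
orientation: [0.001, 1.0, 0.0, 0.002]
wrist_force: [-0.3, -1.3, 7.6]
finger_gap: 33.5
gripper_force: 59.1
time_s: 2.95
tcp_pos: [444.5, -188.1, 17.7]
orientation: [0.001, 1.0, 0.0, 0.002]
wrist_force: [-1.1, 0.3, 6.6]
finger_gap: 33.3
gripper_force: 59.1
```

```bash
python3 -m inch '[[[0,0,-0.02],[0,0,0]],[[0,0,-0.03],[0,0,0]],[[0,0,-0.03],[0,0,0]],[[0,0,0],[0,0,0]],[[0,0,0],[0,0,0]]]';python3 -c "
from h import *
print(arm.read_state()['qpos'])
s=eyes.snapshot('side');cv2.imwrite('pics/side2.png',cv2.resize(s['img'][150:350,100:350],None,fx=2.5,fy=2.5)[...,::-1])"
```

```text
time_s: 3.37
tcp_pos: [444.7, -188.0, 98.1]
orientation: [0.001, 1.0, 0.0, 0.003]
wrist_force: [0.2, 0.3, -0.9]
finger_gap: 33.6
gripper_force: 59.7
[-4.00055028e-01  3.05955023e-01 -2.75053365e-01  9.83286345e-01
 -6.58635378e-07  2.74070251e+00]
```

View pics/side2.png

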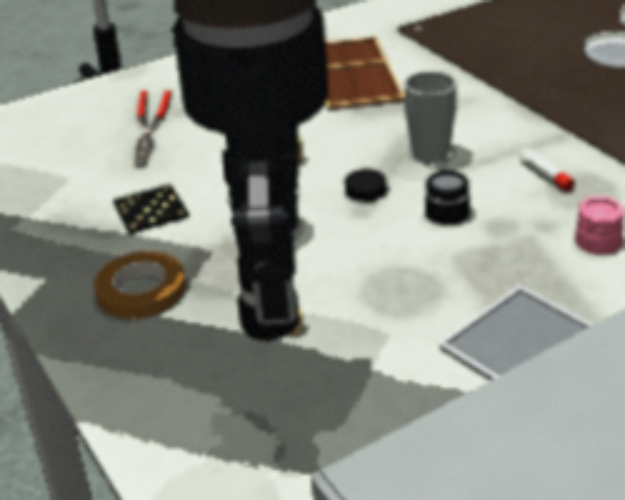

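The eyepiece is held upright at (270,300) of the crop. I'll carry it to the far metal bay at (657,-199).

```bash
python3 -m inch '[[[0.035,0.0018,0],[0,0,0]],[[0.035,0.0018,0],[0,0,0]],[[0.035,0.0018,0],[0,0,0]],[[0.035,0.0018,0],[0,0,0]],[[0.035,0.0018,0],[0,0,0]]]';python3 -m inch '[[[0.037,0.0018,0],[0,0,0]],[[0,0,0],[0,0,0]],[[0,0,0.035],[0,0,0]],[[0,0,0.025],[0,0,0]],[[0,0,0.008],[0,0,0]]]'; python3 -m inch '[[[0,0,0.004],[0,0,0]],[[0,0,0.0035],[0,0,0]],[[0,0,0],[0,0,0]]]'
```

```text
time_s: 3.83
tcp_pos: [617.7, -195.6, 93.2]
orientation: [-0.001, 1.0, 0.0, -0.002]
wrist_force: [0.2, -0.1, -0.9]
finger_gap: 33.4
gripper_force: 59.7
time_s: 4.25
tcp_pos: [649.9, -196.3, 20.6]
orientation: [-0.002, 1.0, 0.001, -0.006]
wrist_force: [-12.2, 4.1, 38.6]
finger_gap: 33.5
gripper_force: 64.6
time_s: 4.5
tcp_pos: [652.5, -197.2, 20.8]
orientation: [-0.001, 1.0, 0.0, -0.002]
wrist_force: [-3.7, 1.4, 5.3]
finger_gap: 33.6
gripper_force: 60.5
```

```bash
python3 -m inch '[[[0,0,0],[0,0,0]],[[0,0,0],[0,0,0]],[[0,0,0],[0,0,0]],[[0,0,0],[0,0,0]]]' 0.6; python3 -m inch '[[[0,0,-0.02],[0,0,0]],[[0,0,-0.035],[0,0,0]],[[0,0,-0.035],[0,0,0]],[[0,0,-0.03],[0,0,0]],[[0,0,0],[0,0,0]]]'; python3 -m inch '[[[0,0,0],[0,0,-0.1208]],[[0,0,0],[0,0,-0.1208]],[[0,0,0],[0,0,-0.1208]],[[0,0,0],[0,0,-0.1208]],[[0,0,0],[0,0,-0.1208]]]' 1;python3 -m inch '[[[0,0,0],[0,0,-0.1208]],[[0,0,0],[0,0,-0.1208]],[[0,0,0],[0,0,-0.1208]],[[0,0,0],[0,0,-0.1208]],[[0,0,0],[0,0,-0.1208]]]';python3 -m inch '[[[0,0,0],[0,0,-0.1208]],[[0,0,0],[0,0,-0.1208]],[[0,0,0],[0,0,-0.1212]],[[0,0,0],[0,0,0]]]'
```

```text
time_s: 4.83
tcp_pos: [654.4, -197.8, 19.5]
orientation: [-0.0, 1.0, 0.0, -0.0]
wrist_force: [-0.1, -0.0, -0.9]
finger_gap: 68.2
gripper_force: 0.0
time_s: 5.25
tcp_pos: [658.7, -199.1, 148.3]
orientation: [0.002, 1.0, 0.0, 0.007]
wrist_force: [0.7, -0.6, 0.5]
finger_gap: 68.2
gripper_force: 0.0
time_s: 5.67
tcp_pos: [654.5, -197.8, 139.3]
orientation: [-0.0, 0.954, 0.301, -0.0]
wrist_force: [-0.0, -0.6, -0.3]
finger_gap: 85.6
gripper_force: 0.0
time_s: 6.08
tcp_pos: [654.5, -197.8, 139.3]
orientation: [-0.0, 0.821, 0.571, -0.0]
wrist_force: [-0.0, 1.0, 0.4]
finger_gap: 85.4
gripper_force: 0.0
time_s: 6.42
tcp_pos: [654.5, -197.8, 139.2]
orientation: [-0.0, 0.706, 0.708, -0.0]
wrist_force: [-0.4, 0.7, 0.0]
finger_gap: 85.5
gripper_force: 0.0
```

```bash
python3 -m inch '[[[0.0327,-0.0121,0],[0,0,0]],[[0.0327,-0.0121,0],[0,0,0]],[[0.0327,-0.0121,0],[0,0,0]],[[0.0327,-0.0121,0],[0,0,0]],[[0.0327,-0.0121,0],[0,0,0]]]';python3 -m inch '[[[0.0327,-0.0121,0],[0,0,0]],[[0.0327,-0.0121,0],[0,0,0]],[[0,0,0],[0,0,0]],[[0,0,0],[0,0,0]],[[0,0,0],[0,0,0]]]';python3 -c "
from h import *
t=eyes.snapshot('top')['img'];s=eyes.snapshot('side')['img'];np.savez('t2',t=t)
o=np.zeros((600,800,3),np.uint8);o[:600,:400]=cv2.resize(s[100:340,190:350],(400,600));o[:400,400:]=cv2.resize(t[100:300,230:430],(400,400));cv2.imwrite('pics/m3.png',o[...,::-1])"
```

```text
time_s: 6.83
tcp_pos: [593.1, -33.2, 139.5]
orientation: [-0.0, 0.708, 0.706, 0.0]
wrist_force: [0.7, 0.0, -0.2]
finger_gap: 85.7
gripper_force: 0.0
time_s: 7.25
tcp_pos: [570.0, 31.0, 139.9]
orientation: [0.0, 0.707, 0.707, 0.0]
wrist_force: [0.5, -0.5, 0.3]
finger_gap: 85.2
gripper_force: 0.0
```

View pics/m3.png

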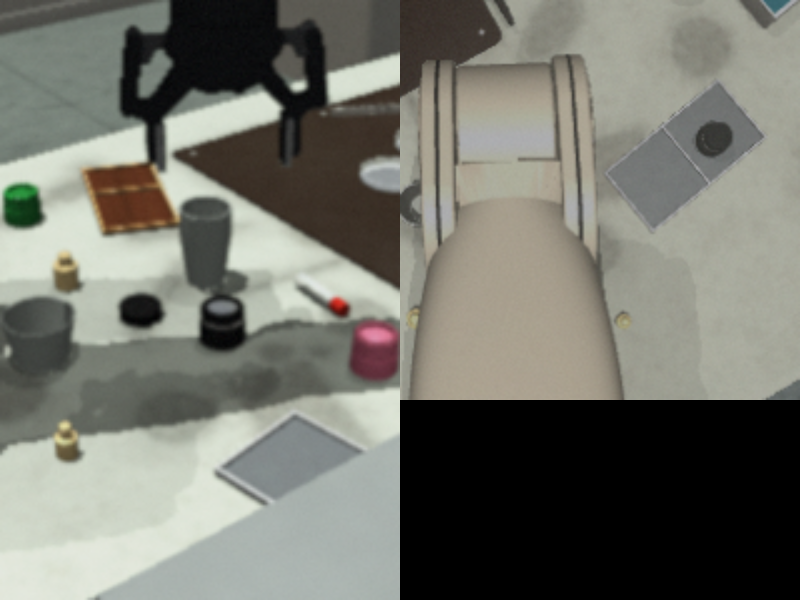

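The eyepiece stands in the far bay (714,138), and the gripper is centred over the loupe (222,322). I'll descend and grip.

```bash
python3 -m inch '[[[0,0,0.035],[0,0,0]],[[0,0,0.035],[0,0,0]],[[0,0,0.035],[0,0,0]],[[0,0,0.02],[0,0,0]],[[0,0,0.007],[0,0,0]]]';python3 -m inch '[[[0,0,0],[0,0,0]],[[0,0,0],[0,0,0]],[[0,0,0],[0,0,0]]]';python3 -m inch '[[[0,0,0],[0,0,0]],[[0,0,0],[0,0,0]],[[0,0,0],[0,0,0]],[[0,0,0],[0,0,0]],[[0,0,0],[0,0,0]]]' -1; python3 -m inch '[[[0,0,-0.01],[0,0,0]],[[0,0,-0.03],[0,0,0]],[[0,0,-0.035],[0,0,0]],[[0,0,0],[0,0,0]],[[0,0,0],[0,0,0]]]'
```

```text
time_s: 7.77
tcp_pos: [566.8, 29.3, 3.5]
orientation: [-0.002, 0.708, 0.706, -0.003]
wrist_force: [-0.6, -0.8, -0.4]
finger_gap: 85.3
gripper_force: 0.0
time_s: 8.02
tcp_pos: [571.7, 30.6, 9.7]
orientation: [0.001, 0.707, 0.707, 0.001]
wrist_force: [-0.1, -0.1, 0.0]
finger_gap: 85.5
gripper_force: 0.0
time_s: 8.43
tcp_pos: [570.7, 31.2, 9.0]
orientation: [0.001, 0.707, 0.707, 0.001]
wrist_force: [-0.6, -0.1, 4.8]
finger_gap: 36.4
gripper_force: 60.3
time_s: 8.85
tcp_pos: [571.9, 31.2, 85.9]
orientation: [0.002, 0.707, 0.707, 0.002]
wrist_force: [-0.0, 0.5, -1.6]
finger_gap: 36.3
gripper_force: 60.1
```

```bash
python3 -m inch '[[[-0.0334,0.0063,0],[0,0,0]],[[-0.0334,0.0063,0],[0,0,0]],[[-0.0334,0.0063,0],[0,0,0]],[[-0.0334,0.0063,0],[0,0,0]],[[-0.0334,0.0063,0],[0,0,0]]]';python3 -m inch '[[[0,0,0],[0,0,0]],[[0,0,0],[0,0,0]],[[0,0,0.03],[0,0,0]],[[0,0,0.025],[0,0,0]],[[0,0,0.008],[0,0,0]]]';python3 -m inch '[[[0,0,0],[0,0,0]],[[0,0,0],[0,0,0]],[[0,0,0.005],[0,0,0]],[[0,0,0.003],[0,0,0]],[[0,0,0],[0,0,0]]]';
```

```text
time_s: 9.27
tcp_pos: [600.2, -137.0, 81.4]
orientation: [-0.001, 0.707, 0.708, -0.001]
wrist_force: [-0.0, -0.9, -0.3]
finger_gap: 36.1
gripper_force: 60.1
time_s: 9.68
tcp_pos: [597.4, -133.8, 15.2]
orientation: [-0.004, 0.706, 0.708, -0.002]
wrist_force: [-1.5, 1.0, -1.5]
finger_gap: 35.8
gripper_force: 60.2
time_s: 10.1
tcp_pos: [601.8, -135.8, 12.3]
orientation: [0.0, 0.707, 0.708, 0.0]
wrist_force: [-0.7, 0.0, -1.1]
finger_gap: 36.0
gripper_force: 60.2
```

```bash
python3 -m inch '[[[0,0,0.0012],[0,0,0]],[[0,0,0],[0,0,0]]]';python3 -m inch '[[[0,0,0],[0,0,0]],[[0,0,0],[0,0,0]],[[0,0,0],[0,0,0]],[[0,0,0],[0,0,0]]]' 0.6; python3 -m inch '[[[0,0,-0.02],[0,0,0]],[[0,0,-0.035],[0,0,0]],[[0,0,-0.035],[0,0,0]],[[0,0,-0.03],[0,0,0]],[[0,0,0],[0,0,0]]]'; python3 -m inch '[[[0.0292,-0.0172,0],[0,0,0]],[[0.0292,-0.0172,0],[0,0,0]],[[0.0292,-0.0172,0],[0,0,0]],[[0.0292,-0.0172,0],[0,0,0]],[[0.0292,-0.0172,0],[0,0,0]]]';python3 -m inch '[[[0.0292,-0.0172,0],[0,0,0]],[[0.0292,-0.0172,0],[0,0,0]],[[0.0292,-0.0172,0],[0,0,0]],[[0.0292,-0.0172,0],[0,0,0]],[[0,0,0],[0,0,0]]]';python3 -m inch '[[[0,0,0],[0,0,0]],[[0,0,0],[0,0,0]]]';python3 -c "
from h import *
t=eyes.snapshot('top')['img'];s=eyes.snapshot('side')['img']
o=np.zeros((600,800,3),np.uint8);o[:600,:400]=cv2.resize(s[100:340,150:310],(400,600));o[:400,400:]=cv2.resize(t[100:300,230:430],(400,400));cv2.imwrite('pics/m4.png',o[...,::-1])"
```

```text
time_s: 10.27
tcp_pos: [601.9, -135.9, 12.0]
orientation: [0.001, 0.707, 0.707, 0.001]
wrist_force: [-1.8, 1.3, 3.6]
finger_gap: 36.3
gripper_force: 60.7
time_s: 10.6
tcp_pos: [601.4, -136.1, 10.6]
orientation: [0.0, 0.707, 0.707, 0.0]
wrist_force: [-0.6, -0.3, 0.5]
finger_gap: 68.5
gripper_force: 0.0
time_s: 11.02
tcp_pos: [605.7, -137.0, 138.3]
orientation: [0.006, 0.707, 0.707, 0.004]
wrist_force: [1.5, -0.7, 0.3]
finger_gap: 68.4
gripper_force: 0.0
time_s: 11.43
tcp_pos: [514.2, 11.0, 130.4]
orientation: [-0.0, 0.707, 0.707, 0.0]
wrist_force: [0.1, -0.4, 0.2]
finger_gap: 68.5
gripper_force: 0.0
time_s: 11.85
tcp_pos: [443.1, 130.5, 130.4]
orientation: [-0.001, 0.705, 0.71, -0.0]
wrist_force: [-0.4, -0.2, 0.2]
finger_gap: 68.4
gripper_force: 0.0
time_s: 12.02
tcp_pos: [446.7, 126.6, 130.7]
orientation: [0.0, 0.707, 0.708, 0.0]
wrist_force: [0.7, -0.1, -1.0]
finger_gap: 68.5
gripper_force: 0.0
```

View pics/m4.png

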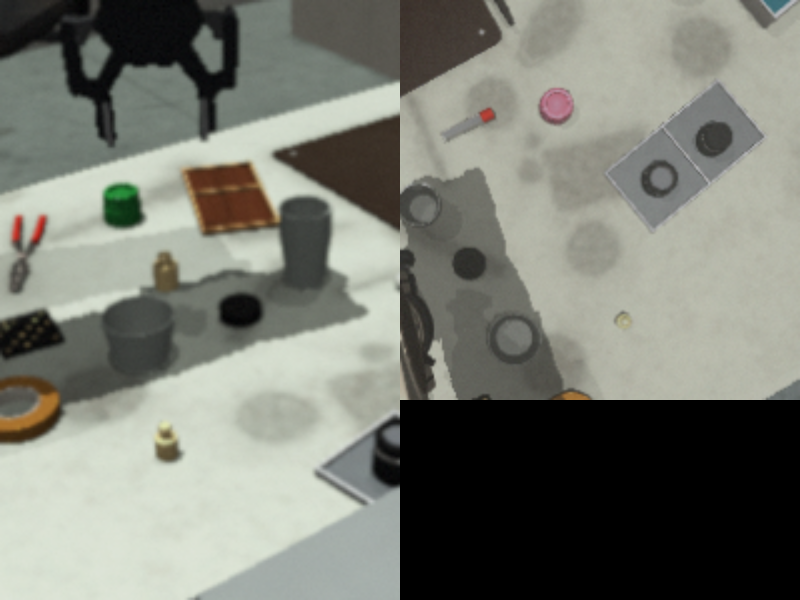

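Both black pieces stand in their bays, at (660,179) and (714,138), and the gripper is over the larger weight (165,272).

```bash
python3 -m inch '[[[0,0,0.035],[0,0,0]],[[0,0,0.035],[0,0,0]],[[0,0,0.03],[0,0,0]],[[0,0,0.018],[0,0,0]],[[0,0,0],[0,0,0]]]';python3 -m inch '[[[0,0,0.006],[0,0,0]],[[0,0,0],[0,0,0]],[[0,0,0],[0,0,0]]]';python3 -m inch '[[[0,0,0],[0,0,0]],[[0,0,0],[0,0,0]],[[0,0,0],[0,0,0]],[[0,0,0],[0,0,0]],[[0,0,0],[0,0,0]]]' -1; python3 -m inch '[[[0,0,0],[0,0,0]],[[0,0,-0.01],[0,0,0]],[[0,0,-0.03],[0,0,0]],[[0,0,-0.035],[0,0,0]],[[0,0,0],[0,0,0]]]'
```

```text
time_s: 12.53
tcp_pos: [443.4, 124.4, 8.7]
orientation: [-0.002, 0.708, 0.706, -0.004]
wrist_force: [-0.3, 0.2, -0.1]
finger_gap: 68.4
gripper_force: 0.0
time_s: 12.78
tcp_pos: [447.7, 126.6, 7.6]
orientation: [0.001, 0.707, 0.707, 0.001]
wrist_force: [0.3, -0.2, -0.4]
finger_gap: 68.5
gripper_force: 0.0
time_s: 13.2
tcp_pos: [446.9, 126.9, 7.5]
orientation: [0.0, 0.707, 0.707, 0.001]
wrist_force: [-1.4, 0.0, 4.9]
finger_gap: 20.0
gripper_force: 58.5
time_s: 13.62
tcp_pos: [450.5, 128.0, 87.2]
orientation: [0.003, 0.707, 0.707, 0.005]
wrist_force: [1.3, 0.7, -0.6]
finger_gap: 20.2
gripper_force: 58.8
```

```bash
python3 -m inch '[[[0.0328,0.0155,0],[0,0,0]],[[0.0328,0.0155,0],[0,0,0]],[[0.0328,0.0155,0],[0,0,0]],[[0.0328,0.0155,0],[0,0,0]],[[0,0,0],[0,0,0]]]';python3 -m inch '[[[0,0,0],[0,0,0]],[[0,0,0.03],[0,0,0]],[[0,0,0.025],[0,0,0]],[[0,0,0.01],[0,0,0]],[[0,0,0],[0,0,0]]]';python3 -m inch '[[[0,0,0],[0,0,0]],[[0,0,0.004],[0,0,0]],[[0,0,0],[0,0,0]],[[0,0,0],[0,0,0]]]';
```

```text
time_s: 14.03
tcp_pos: [511.3, 264.1, 81.4]
orientation: [-0.0, 0.705, 0.709, 0.003]
wrist_force: [0.6, -0.4, 0.2]
finger_gap: 19.9
gripper_force: 58.8
time_s: 14.45
tcp_pos: [505.0, 255.6, 13.5]
orientation: [-0.001, 0.707, 0.707, -0.004]
wrist_force: [-1.6, -0.0, -1.0]
finger_gap: 20.2
gripper_force: 58.8
time_s: 14.78
tcp_pos: [509.0, 258.2, 13.8]
orientation: [0.0, 0.707, 0.707, 0.001]
wrist_force: [0.6, -0.3, 0.4]
finger_gap: 19.7
gripper_force: 58.8
```

```bash
python3 -m inch '[[[0,0,0.0025],[0,0,0]],[[0,0,0.0012],[0,0,0]],[[0,0,0],[0,0,0]]]';python3 -m inch '[[[0,0,0],[0,0,0]],[[0,0,0],[0,0,0]],[[0,0,0],[0,0,0]]]' 0.2; python3 -m inch '[[[0,0,-0.02],[0,0,0]],[[0,0,-0.035],[0,0,0]],[[0,0,-0.035],[0,0,0]],[[0,0,-0.03],[0,0,0]],[[0,0,0],[0,0,0]]]'; python3 -m inch '[[[-0.0357,-0.0062,0],[0,0,0]],[[-0.0357,-0.0062,0],[0,0,0]],[[-0.0357,-0.0062,0],[0,0,0]],[[-0.0357,-0.0062,0],[0,0,0]],[[-0.0357,-0.0062,0],[0,0,0]]]' 0.6;python3 -m inch '[[[-0.0357,-0.0062,0],[0,0,0]],[[-0.0357,-0.0062,0],[0,0,0]],[[-0.0357,-0.0062,0],[0,0,0]],[[-0.0357,-0.0062,0],[0,0,0]],[[-0.0357,-0.0062,0],[0,0,0]]]';python3 -m inch '[[[0,0,0],[0,0,0]],[[0,0,0],[0,0,0]],[[0,0,0],[0,0,0]]]';python3 -c "
from h import *
t=eyes.snapshot('top')['img'];s=eyes.snapshot('side')['img']
o=np.zeros((600,800,3),np.uint8);o[:600,:400]=cv2.resize(s[100:340,150:310],(400,600));o[:400,400:]=cv2.resize(t[140:340,100:300],(400,400));cv2.imwrite('pics/m5.png',o[...,::-1])"
```

```text
time_s: 15.03
tcp_pos: [509.1, 258.4, 10.5]
orientation: [0.0, 0.707, 0.707, 0.001]
wrist_force: [-1.3, -1.1, 5.7]
finger_gap: 20.3
gripper_force: 59.6
time_s: 15.28
tcp_pos: [508.2, 258.0, 8.9]
orientation: [-0.0, 0.707, 0.707, 0.0]
wrist_force: [0.8, 0.2, -0.3]
finger_gap: 51.4
gripper_force: 0.0
time_s: 15.7
tcp_pos: [512.1, 260.0, 135.9]
orientation: [0.002, 0.707, 0.707, 0.006]
wrist_force: [1.4, 0.1, 0.5]
finger_gap: 51.1
gripper_force: 0.0
time_s: 16.12
tcp_pos: [476.5, 78.1, 128.3]
orientation: [-0.0, 0.707, 0.708, -0.0]
wrist_force: [0.0, -1.3, 0.6]
finger_gap: 68.3
gripper_force: 0.0
time_s: 16.53
tcp_pos: [445.7, -100.6, 128.5]
orientation: [-0.0, 0.707, 0.707, -0.0]
wrist_force: [0.1, -0.2, -0.5]
finger_gap: 68.2
gripper_force: 0.0
time_s: 16.78
tcp_pos: [446.3, -99.0, 128.5]
orientation: [-0.0, 0.707, 0.707, 0.0]
wrist_force: [0.4, 0.2, 0.7]
finger_gap: 67.9
gripper_force: 0.0
```

View pics/m5.png

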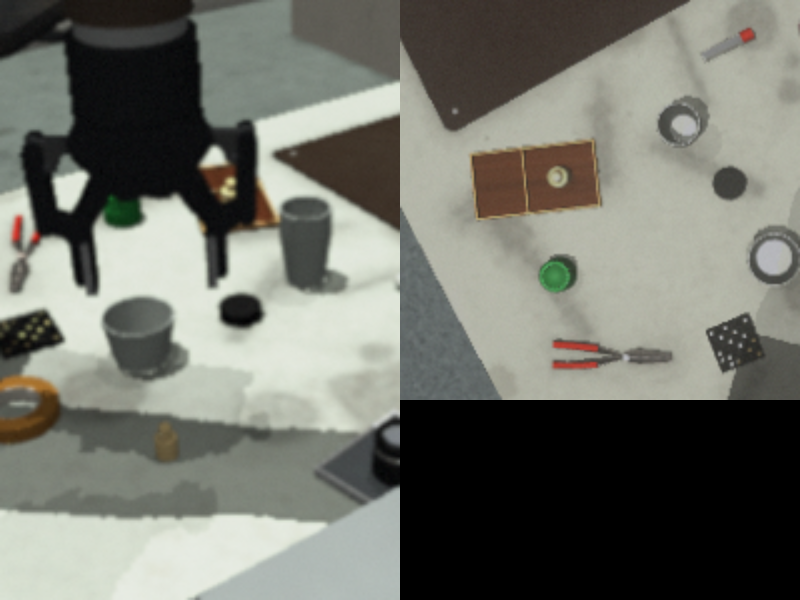

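The larger weight is upright in the larger wooden bay (558,177), and the gripper is over the smaller weight (167,442).

```bash
python3 -m inch '[[[0,0,0.035],[0,0,0]],[[0,0,0.035],[0,0,0]],[[0,0,0.03],[0,0,0]],[[0,0,0.015],[0,0,0]],[[0,0,0],[0,0,0]]]';python3 -m inch '[[[0,0,0],[0,0,0]],[[0,0,0.008],[0,0,0]],[[0,0,0],[0,0,0]],[[0,0,0],[0,0,0]]]';python3 -m inch '[[[0,0,0],[0,0,0]],[[0,0,0],[0,0,0]],[[0,0,0],[0,0,0]],[[0,0,0],[0,0,0]],[[0,0,0],[0,0,0]]]' -1; python3 -m inch '[[[0,0,0],[0,0,0]],[[0,0,-0.01],[0,0,0]],[[0,0,-0.03],[0,0,0]],[[0,0,-0.035],[0,0,0]],[[0,0,-0.02],[0,0,0]]]';python3 -m inch '[[[0,0,0],[0,0,0]],[[0,0,0],[0,0,0]],[[0,0,0],[0,0,0]]]'
```

```text
time_s: 17.3
tcp_pos: [443.4, -96.8, 10.4]
orientation: [-0.003, 0.706, 0.708, -0.002]
wrist_force: [0.1, 0.0, -0.6]
finger_gap: 68.2
gripper_force: 0.0
time_s: 17.63
tcp_pos: [447.3, -99.0, 6.7]
orientation: [0.001, 0.707, 0.708, 0.0]
wrist_force: [-0.4, 0.8, 0.2]
finger_gap: 68.2
gripper_force: 0.0
time_s: 18.05
tcp_pos: [446.8, -99.2, 6.4]
orientation: [0.0, 0.707, 0.707, 0.0]
wrist_force: [-0.8, 0.6, 3.0]
finger_gap: 13.4
gripper_force: 58.5
time_s: 18.47
tcp_pos: [447.4, -99.3, 103.4]
orientation: [0.001, 0.707, 0.707, 0.001]
wrist_force: [0.9, 0.2, 0.5]
finger_gap: 13.8
gripper_force: 58.6
time_s: 18.72
tcp_pos: [445.9, -98.9, 100.2]
orientation: [-0.0, 0.707, 0.707, -0.0]
wrist_force: [-0.9, 0.3, -1.4]
finger_gap: 13.8
gripper_force: 58.6
```

```bash
python3 -m inch '[[[0.0355,0.0045,0],[0,0,0]],[[0.0355,0.0045,0],[0,0,0]],[[0.0355,0.0045,0],[0,0,0]],[[0.0355,0.0045,0],[0,0,0]],[[0.0355,0.0045,0],[0,0,0]]]';python3 -m inch '[[[0.0355,0.0045,0],[0,0,0]],[[0.0355,0.0045,0],[0,0,0]],[[0.0355,0.0045,0],[0,0,0]],[[0.0355,0.0045,0],[0,0,0]],[[0.0355,0.0045,0],[0,0,0]]]';python3 -m inch '[[[0.0355,0.0045,0],[0,0,0]],[[0.0355,0.0045,0],[0,0,0]],[[0,0,0],[0,0,0]],[[0,0,0],[0,0,0]],[[0,0,0],[0,0,0]]]';python3 -m inch '[[[0,0,0.03],[0,0,0]],[[0,0,0.03],[0,0,0]],[[0,0,0.02],[0,0,0]],[[0,0,0],[0,0,0]],[[0,0,0],[0,0,0]]]';python3 -m inch '[[[0,0,0.006],[0,0,0]],[[0,0,0],[0,0,0]],[[0,0,0],[0,0,0]]]'
```

```text
time_s: 19.13
tcp_pos: [467.3, 79.7, 99.0]
orientation: [-0.001, 0.707, 0.707, -0.002]
wrist_force: [0.4, -0.9, -0.5]
finger_gap: 13.8
gripper_force: 58.6
time_s: 19.55
tcp_pos: [489.8, 257.1, 98.6]
orientation: [-0.001, 0.707, 0.707, -0.002]
wrist_force: [0.5, -0.1, 0.6]
finger_gap: 14.0
gripper_force: 58.6
time_s: 19.97
tcp_pos: [498.8, 326.0, 98.7]
orientation: [-0.0, 0.707, 0.708, -0.002]
wrist_force: [0.1, 0.8, -0.1]
finger_gap: 13.8
gripper_force: 58.6
time_s: 20.38
tcp_pos: [498.9, 324.5, 19.5]
orientation: [-0.0, 0.708, 0.707, -0.002]
wrist_force: [0.2, -0.0, 0.9]
finger_gap: 13.6
gripper_force: 58.6
time_s: 20.63
tcp_pos: [501.0, 327.1, 16.2]
orientation: [0.0, 0.707, 0.707, 0.001]
wrist_force: [-0.2, 0.1, 0.7]
finger_gap: 13.5
gripper_force: 58.6
```

```bash
python3 -m inch '[[[0,0,0.0035],[0,0,0]],[[0,0,0.002],[0,0,0]],[[0,0,0],[0,0,0]],[[0,0,0],[0,0,0]]]'
```

```text
time_s: 20.97
tcp_pos: [500.2, 327.1, 9.5]
orientation: [-0.0, 0.707, 0.707, 0.0]
wrist_force: [0.5, 0.7, 0.1]
finger_gap: 13.4
gripper_force: 58.6
```

```bash
python3 -m inch '[[[0,0,0.001],[0,0,0]],[[0,0,0],[0,0,0]]]';python3 -m inch '[[[0,0,0],[0,0,0]],[[0,0,0],[0,0,0]],[[0,0,0],[0,0,0]]]' 0.0; python3 -m inch '[[[0,0,-0.02],[0,0,0]],[[0,0,-0.035],[0,0,0]],[[0,0,-0.035],[0,0,0]],[[0,0,-0.035],[0,0,0]],[[0,0,-0.02],[0,0,0]]]'; python3 -m inch '[[[-0.0342,0.011,0],[0,0,0]],[[-0.0342,0.011,0],[0,0,0]],[[-0.0342,0.011,0],[0,0,0]],[[-0.0342,0.011,0],[0,0,0]],[[-0.0342,0.011,0],[0,0,0]]]' 1;python3 -m inch '[[[-0.0342,0.011,0],[0,0,0]],[[0,0,0],[0,0,0]],[[0,0,0],[0,0,0]],[[0,0,0],[0,0,0]]]';python3 -c "
from h import *
t=eyes.snapshot('top')['img'];S=eyes.snapshot('side');s=S['img']
print(proj(S,[(566,122,72),(566,122,0),tuple(arm.read_state()['tcp_pos'])]))
o=np.zeros((600,800,3),np.uint8);o[:600,:400]=cv2.resize(s[60:300,190:350],(400,600));o[:400,400:]=cv2.resize(t[140:340,100:300],(400,400));cv2.imwrite('pics/m6.png',o[...,::-1])"
```

```text
time_s: 21.13
tcp_pos: [500.2, 327.1, 9.4]
orientation: [0.0, 0.707, 0.707, 0.0]
wrist_force: [-1.7, -0.9, 6.4]
finger_gap: 13.7
gripper_force: 59.1
time_s: 21.38
tcp_pos: [500.1, 327.0, 8.2]
orientation: [-0.0, 0.707, 0.707, -0.0]
wrist_force: [1.0, -0.6, -0.7]
finger_gap: 42.7
gripper_force: 0.0
time_s: 21.8
tcp_pos: [501.6, 327.9, 157.6]
orientation: [0.001, 0.707, 0.707, 0.003]
wrist_force: [0.7, 0.8, 0.3]
finger_gap: 42.7
gripper_force: 0.0
time_s: 22.22
tcp_pos: [555.5, 154.6, 153.3]
orientation: [0.0, 0.707, 0.708, -0.0]
wrist_force: [0.5, 0.5, -0.4]
finger_gap: 85.5
gripper_force: 0.0
time_s: 22.55
tcp_pos: [566.2, 121.8, 153.1]
orientation: [-0.0, 0.707, 0.707, -0.0]
wrist_force: [0.4, -0.1, -0.5]
finger_gap: 85.5
gripper_force: 0.0
[[270.83739504 182.36319569]
 [271.08664106 211.43040502]
 [270.46936149 146.5621863 ]]
```

View pics/m6.png

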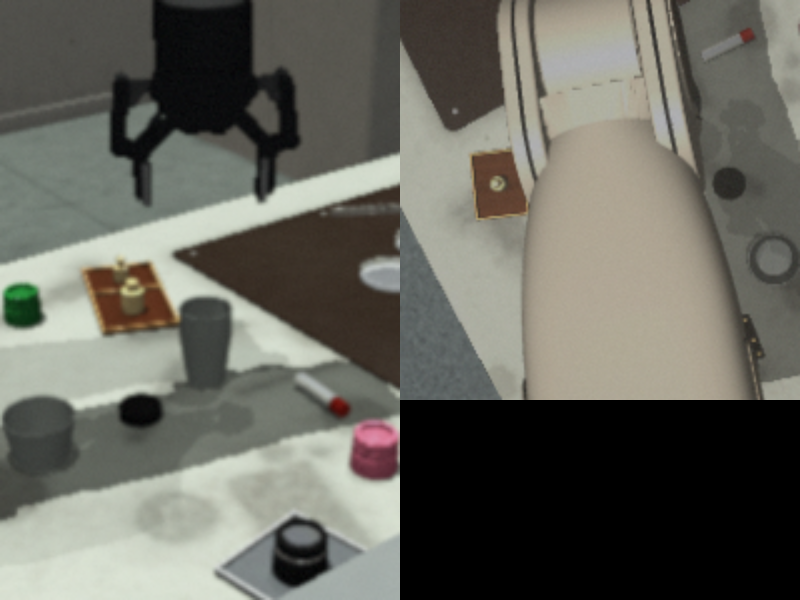

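The smaller weight stands in the smaller bay (497,183). The cup rim at (206,303) is about 2.5 mm further in x than predicted, so I correct and descend to TCP z≈46.

```bash
python3 -m inch '[[[0,0.0025,0.03],[0,0,0]],[[0,0,0.03],[0,0,0]],[[0,0,0.03],[0,0,0]],[[0,0,0.01],[0,0,0]],[[0,0,0],[0,0,0]]]';python3 -m inch '[[[0,0,0.006],[0,0,0]],[[0,0,0],[0,0,0]],[[0,0,0],[0,0,0]],[[0,0,0],[0,0,0]]]';python3 -m inch '[[[0,0,0],[0,0,0]],[[0,0,0],[0,0,0]],[[0,0,0],[0,0,0]],[[0,0,0],[0,0,0]],[[0,0,0],[0,0,0]]]' -1; python3 -m inch '[[[0,0,0],[0,0,0]],[[0,0,-0.01],[0,0,0]],[[0,0,-0.03],[0,0,0]],[[0,0,-0.035],[0,0,0]],[[0,0,-0.01],[0,0,0]]]';python3 -m inch '[[[0,0,0],[0,0,0]],[[0,0,0],[0,0,0]],[[0,0,0],[0,0,0]]]'
```

```text
time_s: 23.07
tcp_pos: [565.7, 122.6, 50.2]
orientation: [-0.002, 0.706, 0.708, -0.003]
wrist_force: [-0.7, 0.6, -0.2]
finger_gap: 84.9
gripper_force: 0.0
time_s: 23.4
tcp_pos: [570.1, 122.2, 49.1]
orientation: [0.001, 0.707, 0.707, 0.001]
wrist_force: [0.3, 0.2, 0.0]
finger_gap: 85.2
gripper_force: 0.0
time_s: 23.82
tcp_pos: [569.1, 121.8, 48.3]
orientation: [0.0, 0.707, 0.707, 0.0]
wrist_force: [-2.0, -0.1, 5.8]
finger_gap: 44.4
gripper_force: 60.5
time_s: 24.23
tcp_pos: [571.6, 122.3, 137.9]
orientation: [0.002, 0.707, 0.707, 0.003]
wrist_force: [1.0, 0.3, 0.0]
finger_gap: 44.6
gripper_force: 61.2
time_s: 24.48
tcp_pos: [567.7, 121.5, 130.9]
orientation: [-0.001, 0.707, 0.707, -0.001]
wrist_force: [0.2, -0.3, -0.9]
finger_gap: 44.9
gripper_force: 61.2
```

```bash
python3 -m inch '[[[-0.0204,-0.028,0],[0,0,0]],[[-0.0204,-0.028,0],[0,0,0]],[[-0.0204,-0.028,0],[0,0,0]],[[-0.0204,-0.028,0],[0,0,0]],[[-0.0204,-0.028,0],[0,0,0]]]';python3 -m inch '[[[0,0,0],[0,0,0]],[[0,0,0],[0,0,0]],[[0,0,0],[0,0,0]],[[0,0,0],[0,0,0]]]';python3 -c "
from h import *
s=eyes.snapshot('side');im=s['img'];t=load('top0');a=np.linspace(0,6.28,60)
T=arm.read_state()['tcp_pos']
R=lambda x,y,z,r:np.c_[x+r*np.cos(a),y+r*np.sin(a),0*a+z]
b=T[2]-48.3
def dr(im,x0,y0,w,h,k,L):
    o=cv2.resize(im[y0:y0+h,x0:x0+w],None,fx=k,fy=k,interpolation=cv2.INTER_CUBIC)
    for c,P,S in L: cv2.polylines(o,[((proj(S,P)+.5-[x0,y0])*k).round().astype(np.int32)],True,c,1)
    return o
A=dr(im,160,130,100,150,4,[((255,0,0),R(428.7,20,40,29),s),((255,0,0),R(428.7,20,0,21.5),s),((0,255,0),R(T[0],T[1],b,17),s)])
B=dr(t['img'],250,230,75,75,5,[((255,0,0),R(428.7,20,40,29),t),((0,255,0),R(428.7,20,3,19.5),t)])
o=np.zeros((600,800,3),np.uint8);o[:,:400]=A;o[:375,410:785]=B;cv2.imwrite('pics/m7.png',o[...,::-1])"
```

```text
time_s: 24.9
tcp_pos: [425.7, 18.9, 130.2]
orientation: [-0.002, 0.707, 0.708, -0.002]
wrist_force: [-0.3, -0.7, -1.2]
finger_gap: 44.6
gripper_force: 61.3
time_s: 25.23
tcp_pos: [429.7, 20.1, 132.0]
orientation: [-0.0, 0.707, 0.708, 0.0]
wrist_force: [0.3, 0.5, 0.1]
finger_gap: 44.5
gripper_force: 61.3
```

View pics/m7.png

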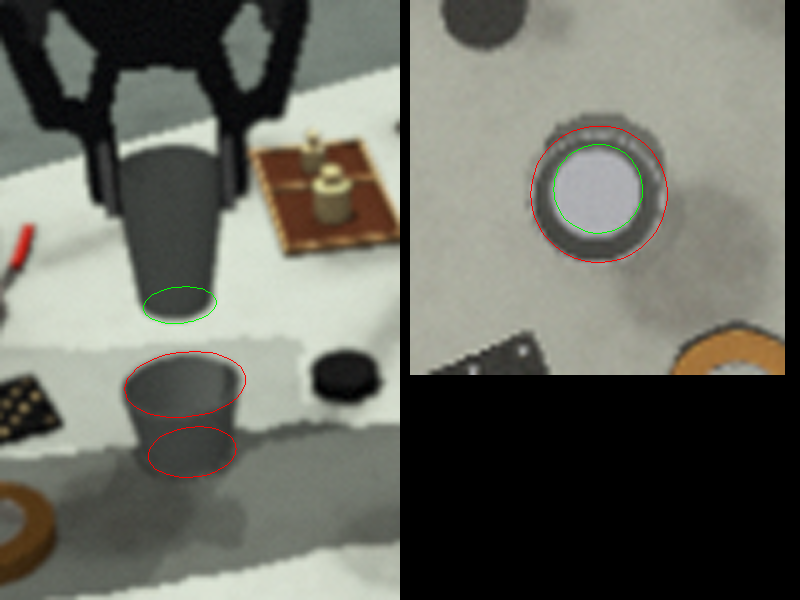

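The slim cup hangs centred over the wide one. The side view shows the wide cup about 1 mm lower in x relative to the slim cup, so I nudge and lower in steps.

```bash
python3 -m inch '[[[0,-0.0012,0.025],[0,0,0]],[[0,0,0.02],[0,0,0]],[[0,0,0],[0,0,0]],[[0,0,0],[0,0,0]],[[0,0,0],[0,0,0]]]';python3 -m inch '[[[0,0,0.006],[0,0,0]],[[0,0,0.006],[0,0,0]],[[0,0,0.006],[0,0,0]],[[0,0,0.005],[0,0,0]],[[0,0,0],[0,0,0]]]';python3 -m inch '[[[0,0,0.002],[0,0,0]],[[0,0,0.002],[0,0,0]],[[0,0,0.002],[0,0,0]],[[0,0,0],[0,0,0]],[[0,0,0],[0,0,0]]]'
```

```text
time_s: 25.7
tcp_pos: [428.7, 20.1, 88.0]
orientation: [0.0, 0.707, 0.708, 0.0]
wrist_force: [-0.4, 0.0, 0.2]
finger_gap: 44.7
gripper_force: 61.4
time_s: 26.12
tcp_pos: [426.8, 19.6, 63.3]
orientation: [-0.001, 0.707, 0.707, -0.001]
wrist_force: [-0.9, 0.1, -0.8]
finger_gap: 44.9
gripper_force: 61.4
time_s: 26.53
tcp_pos: [427.7, 19.7, 58.4]
orientation: [-0.0, 0.707, 0.707, -0.0]
wrist_force: [0.1, -0.5, -0.8]
finger_gap: 44.6
gripper_force: 61.4
```

```bash
python3 -m inch '[[[0,0,0.002],[0,0,0]],[[0,0,0.002],[0,0,0]],[[0,0,0],[0,0,0]],[[0,0,0],[0,0,0]]]';python3 -m inch '[[[0,0,0.001],[0,0,0]],[[0,0,0.001],[0,0,0]],[[0,0,0],[0,0,0]],[[0,0,0],[0,0,0]]]';python3 -m inch '[[[0,0,0.001],[0,0,0]],[[0,0,0],[0,0,0]],[[0,0,0],[0,0,0]]]'
```

```text
time_s: 26.87
tcp_pos: [427.6, 19.7, 54.3]
orientation: [-0.0, 0.707, 0.707, -0.0]
wrist_force: [-0.9, 0.4, -1.4]
finger_gap: 45.1
gripper_force: 61.4
time_s: 27.2
tcp_pos: [427.7, 19.7, 52.3]
orientation: [-0.0, 0.707, 0.707, -0.0]
wrist_force: [0.5, -0.6, -1.2]
finger_gap: 44.7
gripper_force: 61.4
time_s: 27.45
tcp_pos: [427.8, 19.7, 51.5]
orientation: [0.0, 0.707, 0.707, 0.0]
wrist_force: [-0.5, 1.0, -0.9]
finger_gap: 44.5
gripper_force: 61.4
```

Almost down, about 0.2 mm to go. One more millimetre, then release and retreat.

```bash
python3 -m inch '[[[0,0,0.001],[0,0,0]],[[0,0,0],[0,0,0]],[[0,0,0],[0,0,0]]]';python3 -m inch '[[[0,0,0],[0,0,0]],[[0,0,0],[0,0,0]],[[0,0,0],[0,0,0]],[[0,0,0],[0,0,0]]]' 0.8; python3 -m inch '[[[0,0,-0.01],[0,0,0]],[[0,0,-0.03],[0,0,0]],[[0,0,-0.035],[0,0,0]],[[0,0,-0.035],[0,0,0]],[[0,0,-0.02],[0,0,0]]]';python3 -m inch '[[[-0.035,-0.01,0],[0,0,0]],[[-0.035,-0.01,0],[0,0,0]],[[-0.035,-0.01,0],[0,0,0]],[[-0.035,-0.01,0],[0,0,0]],[[-0.035,-0.01,0],[0,0,0]]]';python3 -m inch '[[[-0.035,-0.01,0],[0,0,0]],[[-0.035,-0.01,0],[0,0,0]],[[0,0,0],[0,0,0]],[[0,0,0],[0,0,0]]]';python3 -c "
from h import *
s=eyes.snapshot('side');t=eyes.snapshot('top')
for z in (40,75): print(proj(s,[(427.7,19.7,z)]))
o=np.zeros((600,800,3),np.uint8);o[:,:400]=cv2.resize(s['img'][140:350,150:290],(400,600));o[:340,405:800]=cv2.resize(t['img'][130:300,130:328],(395,340));o[340:600,405:665]=cv2.resize(t['img'][130:230,320:420],(260,260));cv2.imwrite('pics/m8.png',o[...,::-1])"
```

```text
time_s: 27.7
tcp_pos: [427.9, 19.7, 51.3]
orientation: [0.0, 0.707, 0.707, 0.0]
wrist_force: [-1.6, 0.5, 7.1]
finger_gap: 44.9
gripper_force: 62.2
time_s: 28.03
tcp_pos: [427.7, 19.7, 50.3]
orientation: [-0.0, 0.707, 0.707, -0.0]
wrist_force: [0.1, -0.3, -0.0]
finger_gap: 76.7
gripper_force: 0.0
time_s: 28.45
tcp_pos: [429.1, 19.8, 183.8]
orientation: [0.001, 0.707, 0.707, 0.002]
wrist_force: [0.7, -0.0, 0.1]
finger_gap: 77.2
gripper_force: 0.0
time_s: 28.87
tcp_pos: [377.1, -156.6, 180.4]
orientation: [0.0, 0.707, 0.708, 0.0]
wrist_force: [0.1, -0.9, -1.0]
finger_gap: 76.5
gripper_force: 0.0
time_s: 29.2
tcp_pos: [357.1, -226.9, 180.2]
orientation: [-0.0, 0.709, 0.706, 0.0]
wrist_force: [-0.3, 0.7, -0.4]
finger_gap: 76.9
gripper_force: 0.0
[[205.1998032  225.38719864]]
[[203.61278096 209.78850561]]
```

View pics/m8.png

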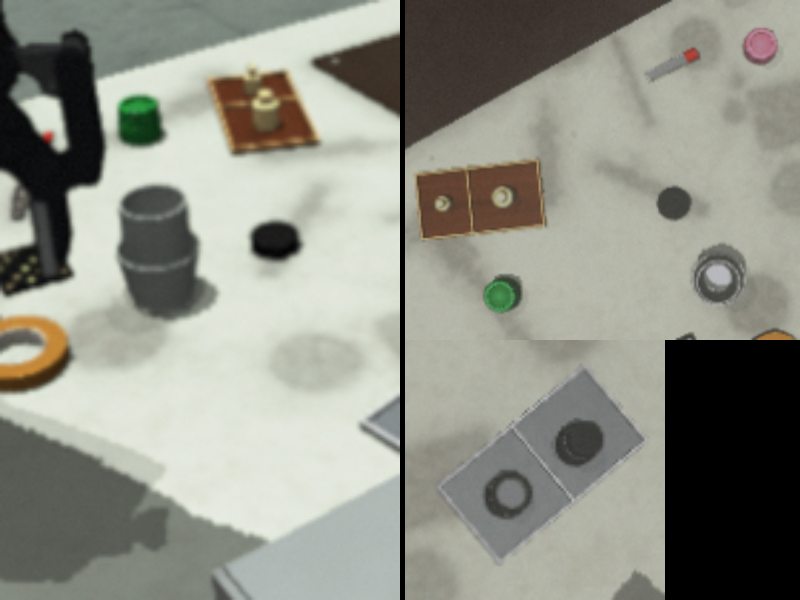

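The slim cup is seated in the wide one: rims at (153,200) and (158,247), matching the predicted seated positions. Weights and optics stand in their bays, so I hand in.

```bash
python3 -c "
from cell import arm
print(arm.close_job())"
```

```text
the job is handed in; nothing more can be done
None
```

The job is handed in at about 29 s: the eyepiece and loupe are in the metal tray, the weights are in their matching wooden bays, and the slim cup is nested in the wide cup, all upright in the last pictures.

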